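# Fetch a setup block from a tilt-out bin and wind it up one effective turn

### The arm

A 6-joint arm with a two-finger parallel gripper is mounted at the origin on a cart in front of the work surface, level with it; the furniture and walls round the work are solid. World frame = base frame: x ahead of the robot, y to its left, z up, the work surface at z = 0. Lengths are in m, angles in rad, forces in N, time in s.
With the tool pointing down it reaches from about 0.35 to 1 m from the base axis. Payload 7.1 kg.
Tool frame: the origin (TCP) lies at the very end of the fingers, on their centre line; the grasp point (between the pads) lies bot.grip_point_offset behind it (bot.grip_point_offset is the distance from the TCP to the grasp point, in m); y points along the fingers, z is the direction in which the jaws open and shut, and the axes are right-handed (so a half turn about y gives the same grasp; the last joint's range is limited). The gripper opens to 85 mm and grips with 20 to 120 N. Pads are 22 mm wide; open, the fingers measure 114 mm over their backs; the gripper's body (76 mm by 85 mm) begins 54 mm behind the grasp point. The pads swing forward as they close: fully open they stand 13 mm farther back than shut.
Start: joints at [0.789, 0.423, 1.63, -0, 1.089, -0.019], TCP at [0.432, 0.452, 0.231] pointing down, gripper open.
Joint ranges: [-3, 3], [-0.9, 2.11], [0.09, 2.58], [-1.31, 4.45], [0.11, 2.69], [-2.54, 2.54]. Speed limits (rad/s): [2.39, 2.39, 3.01, 3.14, 3.14, 3.14].

### API

Orientations are given as a unit quaternion [x, y, z, w].
In Python, from plant import bot, read_camera, calibration gives the robot as it stands.
- The arm moves only by the tool move_arm, never from a script. Its argument "plan" is one flat list of numbers, 4 for each row, row after row: the shift along the tool's x, y, z in mm, then the turn about the tool's y in degrees. A call has 1 to 12 rows; each row shifts and turns the commanded pose from where the row before left it, along the tool's axes as they then stand; what a row does not reach is not made up. A row lasts 1/12 s, in which the tool goes at most 41.7 mm and 7.16 degrees, less where a joint would pass 70% of its speed; a pose out of reach is approached as far as the arm can. A call with a gripper value outside its range is refused whole. "fingers" is the finger opening in mm, from 0 to 85.4, set as the call begins (left out, the last holds). The fingers move at their own pace and stop on an object; "grip_force" is the grip in N (left out, the last holds). Time passes only in rows, so rows that do not move let the fingers close. It gives the time, the measured TCP pose, the force and the opening at its end, in the units of the state.
- bot.state(): the state, without advancing time (a new reading comes with each control period).
- read_camera(name): name is "scene" or "top"; returns (picture, depth): 420x560x3 uint8, red, green, blue; 420x560 float32, m along the optical axis (not along the pixel's ray), 0 where there is no reading.
- calibration(name): a dict with "fx", "fy", "cx", "cy" (pixels), "rvec" (rotation vector, rad) and "tvec" (3), from world to camera coordinates, as OpenCV has them. Camera axes: x right, y down, z forward; pixel columns grow to the right and rows downward; lengths in m; the calibration is good to about 2 mm. A picture is of the moment at which its call begins. calibration takes no time and is no camera call.
- bot.close_job(): hands the job in, once; it reports no verdict.
The state is a dict: "clock": time; "joint_pos": joint angles; "joint_velocities": joint speeds; "joint_torque": joint torques, N m; "tool_pos": TCP position; "tcp_rot": TCP orientation; "contact_force": force on the tool from outside, world axes, zero at the start; "ft_torque": the same for the moment, N m; "grip_width": finger opening in m.
Only numpy, scipy, OpenCV 4.12 (cv2) and the standard library are available. Lean on these libraries where they do the work, as an engineer would, in place of code of your own. Each camera call takes 0.05 s, during which the arm holds its last target. There are 200 camera calls.

### The job

Tip the tilt-out bin right forward, take out the steel setup block, stand it upright in the middle of the lifting table as it stood in the bin, and push the bin fully shut again. With the block on it, wind the table up with the crank wheel (clockwise raises): the wheel has a lot of lost motion, so take that up first and then give it exactly one full turn, counted from where the table starts to rise. Do not drop the block, let go of everything at the end, and leave the ring gauge and the flange where they are.

Things in the scene. Friction and masses are not known exactly. Their poses are not given: they have to be found in the camera images.
- bin_housing: Fixed grey sheet-metal housing of the tilt-out bin, 130 deep x 150 wide x 148 mm high; origin under its centre, x points into it (away from its open mouth), z up. Its roof (underside 144 mm up) covers from 20 mm in front of the origin to the back, 65 mm behind it; its side walls are full height only there, and stop 71 mm up nearer the mouth, but for a thin look-only strut.
- bin_hinge (a point): Middle of the bin's hinge line, fixed: lower front edge of the housing, 65 mm in front of the housing's origin and 25 mm above the plate. Same axes as the housing: x into it, y along the hinge, z up.
- bin (a joint): Tilt of the bin, rad: 0 = shut (floor level, front panel upright), 0.60 = tipped fully forward out of the mouth, at its stop. A stiff friction hinge holds it tipped or shut; about 3 to 13 N at the lip moves it.
- bin_lip (a point): Middle of the top edge of the bin's front panel, 82 mm from the hinge; moves and leans with the bin (x into bin, z up the panel). Grey plastic bin; panel 5 mm thick, 134 mm wide, with an 8 mm round lip that can be hooked from behind or pinched: the block's top is 27 mm lower. Inside 122 wide, 107 mm deep; floor 4 mm thick, on the hinge line; side walls 66 mm high in front, 38 at the back.
- block_center (a point): Centre of the loose steel setup block, 26 (its x) x 75 (y) x 51 mm (z), drilled with round holes, 0.3 to 0.5 kg. It stands in the shut bin on a 26 x 75 face, its length running from front panel to back, so it is taken across its 26 mm. It may slide forward to the front panel when the bin is tipped.
- table_top (a point): Centre of the upper face of the lifting table: steel plate 110 (x) x 120 (y) x 15 mm on a grey column, 190 mm above the surface plate when lowered, beside the crank wheel (the wheel is on its -y side). Axes of the unit, z up; it rises with the table. A microscope head hangs 0.43 m and more above the plate, beyond world x = 0.65 m.
- lift (a joint): Height of the lifting table above its lowest position, m: 0 at the start, at most 0.065. Once the lost motion is taken up, one turn of the wheel raises it 0.036. It stays where it is left.
- wheel_center (a point): Centre of the dark crank wheel (rim 107 mm across, 11 thick) on the sloping front of the lifting unit, 95 mm up; fixed, with the unit's axes (z up). The wheel's axis leans 20 degrees from vertical, toward the unit's front: outward (-0.342, 0, 0.940) in these axes. The table is beside it: in these axes its centre is -20 mm in x and 180 mm in y from here, its near edge at y = 120 mm.
- wheel: The turning wheel; origin at its centre, z out along its axis, the crank handle on its +x side. Clockwise, seen from above on its outer face, raises the table. It first turns loosely (0.02 N m) through 0.9 to 3.0 rad, different each time, while the table stands still; then driving takes about 0.2 N m. Reversing brings 3.1 rad of lost motion again.
- crank_grip (a point): Middle of the black crank handle: round, 17 mm in diameter, free to spin on its pin, parallel to the wheel's axis and 42 mm from it. It stands from 8 to 52 mm above the wheel's middle plane, this point 30 mm above; the wheel's face is 6 mm above that plane. It starts anywhere within a third of the circle.
- ring_mid (a point): Centre of the loose steel ring gauge lying flat between the two units, 54 mm across, 18 mm high. Leave alone.
- flange_mid (a point): Centre of the loose pale flanged part, 70 mm across, 31 mm high, on the left of the plate. Leave alone.
There are look-alikes about, which are no part of the job. What is shaped like the part that bears block_center but orange or yellow is not meant.

How it is judged:
By the outcome, as a careful person would: the job done as asked, in the order asked, and still so for the second after the job is handed in, with the robot touching nothing.
It also fails if it takes over 70 s, if anything falls off the work surface, if the arm or the gripper's body presses on something with over 40 N, if the wrist force passes 120 N, or if a joint passes its speed limit or range.

## Working session

There is one attempt and no reset: what is moved stays moved. The work goes in short steps, Python scripts to look and compute and a tool call to move; the robot and the scene stay as the last step left them, time stands still between calls to the robot, and variables do not carry over. Pictures are saved under pics/ and viewed, about 8 in all and at most 12, crops included, and the job is handed in when it is done.

Besides the shell and the picture viewer there is one more tool, called after "Emit:" as name(argument=value, ...) on one line, values as JSON. move_arm: Moves the arm, as the interface text tells. Its arguments: {"type":"object","properties":{"plan":{"type":"array"},"fingers":{"type":"number"},"grip_force":{"type":"number"}},"required":["plan"]}

```bash
ls; mkdir -p pics
cat > h.py <<'E'
import numpy as np,cv2
from scipy.spatial.transform import Rotation as R
from plant import bot, read_camera, calibration
def cam(n):
    c=calibration(n);K=np.array([[c['fx'],0,c['cx']],[0,c['fy'],c['cy']],[0,0,1]]);Rm=cv2.Rodrigues(np.array(c['rvec'],float))[0];t=np.array(c['tvec'],float).ravel();return K,Rm,t
def world(n,d):
    K,Rm,t=cam(n);v,u=np.mgrid[:d.shape[0],:d.shape[1]]
    p=np.stack([(u-K[0,2])/K[0,0]*d,(v-K[1,2])/K[1,1]*d,d],-1)
    return (p-t)@Rm
def proj(n,P):
    K,Rm,t=cam(n);q=(np.atleast_2d(P)@Rm.T+t)@K.T;return q[:,:2]/q[:,2:]
def shot(n,name):
    p,d=read_camera(n);np.savez('last_'+n,p=p,d=d);cv2.imwrite('pics/'+name,p[:,:,::-1]);return p,d,world(n,d)
def load(n):
    f=np.load('last_'+n+'.npz');return f['p'],f['d'],world(n,f['d'])
def st():
    s=bot.state();return s,np.array(s['tool_pos']),R.from_quat(s['tcp_rot'])
E
python3 - <<'E'
from h import *
shot('scene','s1.png');shot('top','t1.png')
s,p,r=st();print(s);print(r.as_matrix(),bot.grip_point_offset)
for n in('scene','top'):
    K,Rm,t=cam(n);print(n,-Rm.T@t,Rm[2])
E
```

```text
pics
{'clock': 0.1, 'joint_pos': array([ 7.89004881e-01,  4.23776059e-01,  1.63063958e+00,  1.66795845e-05,
        1.08858188e+00, -1.89953977e-02]), 'joint_velocities': array([ 0.0017476 , -0.00365224, -0.00211547, -0.00065802, -0.00052636,
        0.00073536]), 'joint_torque': array([-5.53186169e-05, -5.58428907e+01, -2.82444227e+01, -7.85634461e-05,
        3.08852439e-03,  2.85763093e-06]), 'tool_pos': array([0.43146081, 0.45148088, 0.23060593]), 'tcp_rot': array([ 0.65675194, -0.26339904,  0.26300222, -0.65584119]), 'contact_force': array([0.2241686 , 0.57511643, 0.57157173]), 'ft_torque': array([-0.04371307, -0.0260424 ,  0.00309772]), 'grip_width': 0.08545757221073269}
[[ 7.22901550e-01 -1.00028413e-03  6.90950323e-01]
 [-6.90951045e-01 -9.86551282e-04  7.22900878e-01]
 [-4.14483527e-05 -9.99999013e-01 -1.40432682e-03]] 0.0187
scene [-0.35668411 -0.38033759  0.90359519] [ 0.69445051  0.3708675  -0.61660019]
top [0.31774054 0.10156035 1.33468784] [ 0.14820188 -0.00203112 -0.98895504]
```

View pics/s1.png

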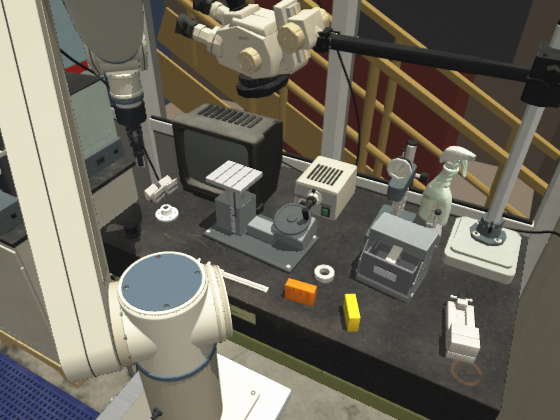

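View pics/t1.png

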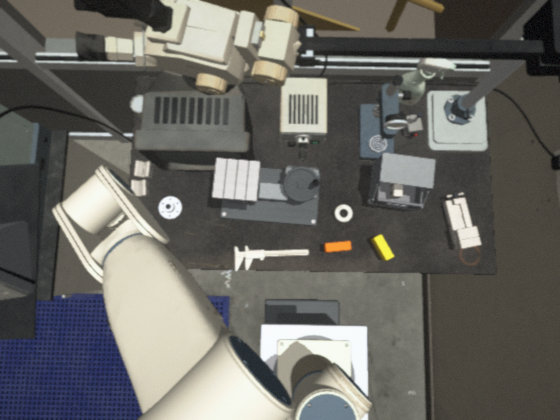

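The scene view shows the bin at about (398,255), the wheel at (293,218) and the table at (235,177). In the top view they are at (403,182), (300,184) and (236,180). I'll measure them from depth.

Run:
```python
from h import *
p,d,w=load('top')
def reg(u0,u1,v0,v1,zl,zh):
    m=np.zeros(d.shape,bool);m[v0:v1,u0:u1]=1
    return m&(d>0)&(w[...,2]>zl)&(w[...,2]<zh)
def rect(m,n):
    P=w[m];r=cv2.minAreaRect(P[:,:2].astype(np.float32));print(n,len(P),'c',r[0],'size',r[1],'ang',r[2],'zmed',np.median(P[:,2]));return P
rect(reg(205,265,150,210,.17,.21),'table')
rect(reg(365,440,145,215,.138,.158),'roof')
rect(reg(365,440,145,215,.05,.1),'bin stuff')
rect(reg(280,325,160,205,.105,.2),'wheel up')
P=w[reg(278,325,160,210,.07,.2)]
print('z hist',np.histogram(P[:,2],bins=13,range=(.07,.2)))
rect(reg(330,356,200,225,.008,.03),'ring')
big=cv2.resize(p[140:220,200:450],None,fx=3.2,fy=3.2,interpolation=cv2.INTER_CUBIC)
ps,ds,ws=load('scene')
b2=cv2.resize(ps[185:300,270:450],None,fx=3.2,fy=3.2,interpolation=cv2.INTER_CUBIC)
o=np.zeros((b2.shape[0]+big.shape[0],800,3),np.uint8);o[:big.shape[0],:big.shape[1]]=big;o[big.shape[0]:,:b2.shape[1]]=b2
print(o.shape);cv2.imwrite('pics/c1.png',o[:600,:,::-1])
# bases: black handle cluster in top: high points above wheel
for n,ww,dd in(('top',w,d),('scene',ws,ds)):
    m=(dd>0)&(abs(ww[...,0]-.62)<.12)&(ww[...,1]<.14)&(ww[...,1]>-.02)&(ww[...,2]>.125)&(ww[...,2]<.2)
    P=ww[m];print(n,len(P),P.mean(0) if len(P) else 0,P.max(0) if len(P) else 0,P.min(0) if len(P) else 0)
```

```text
table 1977 c (0.5581356287002563, 0.23358191549777985) size (0.1402556598186493, 0.1490900069475174) ang 8.729055404663086 zmed 0.19056653651665903
roof 1578 c (0.598334789276123, -0.25070521235466003) size (0.15134121477603912, 0.0858173817396164) ang 82.63043975830078 zmed 0.1488130764345729
bin stuff 645 c (0.6000961065292358, -0.24323013424873352) size (0.15619227290153503, 0.19529667496681213) ang 89.94215393066406 zmed 0.07684400811565334
wheel up 362 c (0.5841105580329895, 0.04273805767297745) size (0.09800714999437332, 0.055972661823034286) ang 75.83003234863281 zmed 0.11075368589002084
z hist (array([ 20, 242, 302, 322, 166,   5,   4,  22,   8,   0,   0,   0,   0]), array([0.07, 0.08, 0.09, 0.1 , 0.11, 0.12, 0.13, 0.14, 0.15, 0.16, 0.17,
       0.18, 0.19, 0.2 ]))
ring 184 c (0.48894253373146057, -0.08795184642076492) size (0.04993138834834099, 0.05158422887325287) ang 45.640235900878906 zmed 0.018424557830757853
(624, 800, 3)
top 35 [0.55639684 0.00806107 0.1457851 ] [0.568766   0.01574005 0.15135654] [ 0.54711293 -0.00070361  0.12560313]
scene 49 [0.55457864 0.00385648 0.14039133] [0.56549505 0.01286239 0.15019835] [ 0.54541463 -0.00308789  0.12538326]
```

View pics/c1.png

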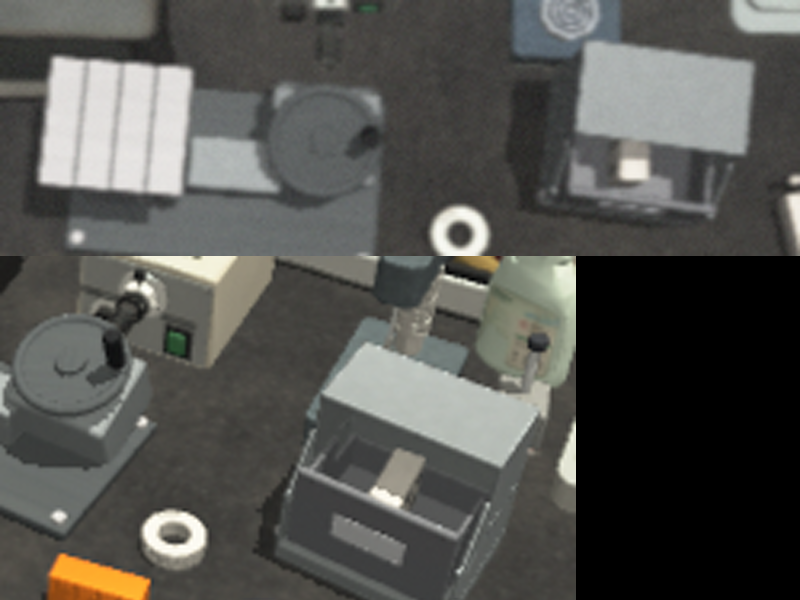

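Run:
```python
from h import *
p,d,w=load('top')
hsv=cv2.cvtColor(p,cv2.COLOR_RGB2HSV)
def box(u0,u1,v0,v1):
    m=np.zeros(d.shape,bool);m[v0:v1,u0:u1]=1;return m&(d>0)
def fit(m,n,w=w):
    m=cv2.morphologyEx(m.astype(np.uint8),cv2.MORPH_OPEN,np.ones((3,3)))>0
    P=w[m];r=cv2.minAreaRect(P[:,:2].astype(np.float32));print(n,len(P),np.round(r[0],4),np.round(r[1],4),round(r[2],2),'mean',P.mean(0).round(4));return P
fit(box(205,265,150,210)&(abs(w[...,2]-.19)<.006),'table')
fit(box(365,440,145,215)&(abs(w[...,2]-.148)<.005),'roof')
ps,ds,ws=load('scene')
fit((ds>0)&(abs(ws[...,2]-.148)<.006)&(abs(ws[...,0]-.6)<.09)&(abs(ws[...,1]+.25)<.12),'roof sc',ws)
fit((ds>0)&(abs(ws[...,2]-.19)<.006)&(abs(ws[...,0]-.56)<.09)&(abs(ws[...,1]-.23)<.12),'table sc',ws)
# wheel face plane
for n,W,D in(('top',w,d),('scene',ws,ds)):
    c=np.array([.57,.05]);m=(D>0)&(np.hypot(W[...,0]-c[0],W[...,1]-c[1])<.05)&(W[...,2]>.075)&(W[...,2]<.125)
    P=W[m]
    for _ in range(5):
        q=P.mean(0);nn=np.linalg.svd(P-q)[2][2];nn*=np.sign(nn[2]);e=(P-q)@nn;P=P[abs(e)<max(2*e.std(),.002)]
    print(n,'wheel plane n',nn.round(3),'q',q.round(4),len(P))
    m=(D>0)&(abs((W-q)@nn)<.006)&(np.hypot(W[...,0]-c[0],W[...,1]-c[1])<.075)
    k,lab,stt,_=cv2.connectedComponentsWithStats(m.astype(np.uint8));i=1+np.argmax(stt[1:,4]);P=W[lab==i]
    ex=np.array([1,0,0])-nn[0]*nn;ex/=np.linalg.norm(ex);ey=np.cross(nn,ex)
    ab=np.stack([(P-q)@ex,(P-q)@ey],1).astype(np.float32)
    (a,b),rr=cv2.minEnclosingCircle(ab);print(' centre face',(q+a*ex+b*ey).round(4),rr)
# bin: front panel & lip & block in scene
h=np.array([.5115,-.2394]);a=np.deg2rad(-7.4);X=np.array([np.cos(a),np.sin(a)]);Y=np.array([-X[1],X[0]])
L=np.concatenate([((ws[...,:2]-h)@np.stack([X,Y],1)),ws[...,2:]],-1)
m=(ds>0)&(abs(L[...,0])<.15)&(abs(L[...,1])<.09)
for z in np.arange(.01,.15,.01):
    mm=m&(abs(L[...,2]-z)<.005)&(abs(L[...,1])<.05);P=L[mm];print(round(z,3),len(P),np.percentile(P[:,0],[0,5,20,50]).round(4) if len(P) else '')
hs=cv2.cvtColor(ps,cv2.COLOR_RGB2HSV)
mb=m&(hs[...,0]<35)&(hs[...,1]>25)&(hs[...,2]>90)&(L[...,2]>.02)&(L[...,2]<.1)&(L[...,0]>.005)
P=L[mb];print('block scene local',len(P),P.mean(0),P.min(0),P.max(0))
Lt=np.concatenate([((w[...,:2]-h)@np.stack([X,Y],1)),w[...,2:]],-1)
mb=(d>0)&(abs(Lt[...,0]-.05)<.06)&(abs(Lt[...,1])<.07)&(hsv[...,1]>25)&(hsv[...,2]>90)&(hsv[...,0]<35)&(Lt[...,2]<.1)
P=Lt[mb];print('block top local',len(P),P.mean(0),P.min(0),P.max(0))
```

```text
table 1738 [0.5556 0.228 ] [0.1205 0.1127] 86.4 mean [0.554  0.2274 0.1906]
roof 1404 [ 0.5985 -0.2508] [0.1511 0.0855] 83.15 mean [ 0.5981 -0.2502  0.1487]
roof sc 1324 [ 0.5988 -0.2524] [0.1503 0.0896] 83.31 mean [ 0.5961 -0.2551  0.1477]
table sc 1127 [0.5659 0.2551] [0.1815 0.1299] 86.01 mean [0.5594 0.23   0.1892]
top wheel plane n [-0.353  0.02   0.935] q [0.5673 0.0507 0.1011] 748
 centre face [0.562  0.0472 0.0992] 0.053656965494155884
scene wheel plane n [-0.352  0.019  0.936] q [0.5638 0.0515 0.0978] 614
 centre face [0.5624 0.0457 0.0973] 0.05402088910341263
0.01 152 [-0.15   -0.1357 -0.0003  0.0017]
0.02 99 [-0.1497 -0.1413 -0.0012  0.0035]
0.03 316 [-0.1494 -0.0291  0.0014  0.0938]
0.04 201 [-0.144  -0.1219  0.0003  0.003 ]
0.05 457 [-0.1499 -0.1453 -0.1301 -0.0007]
0.06 274 [-0.0037 -0.0017  0.0006  0.1132]
0.07 223 [-0.0049 -0.0019 -0.0003  0.0047]
0.08 303 [-0.0028 -0.0006  0.0014  0.0429]
0.09 112 [-0.0022 -0.0012  0.0002  0.0015]
0.1 100 [-0.003  -0.0022 -0.0011 -0.0001]
0.11 70 [-0.0043 -0.0037 -0.0016  0.0007]
0.12 0 
0.13 0 
0.14 38 [0.0463 0.047  0.0483 0.0691]
block scene local 149 [0.06977799 0.00238774 0.0782779 ] [ 0.04163852 -0.01055907  0.04502442] [0.10088117 0.01877098 0.08443003]
block top local 3 [0.04629023 0.01661526 0.0743576 ] [0.03775413 0.01591747 0.06899625] [0.0537514  0.01758862 0.08263955]
```

Emit:
move_arm(plan=[0, -12, 0, -6.15, 0, -12, 0, -6.15, 0, -12, 0, -6.15, 0, -12, 0, -6.15, 0, -12, 0, -6.15, 0, -12, 0, -6.15, 10, 0, -38, 0, 10, 0, -38, 0, 10, 0, -38, 0, 10, 0, -38, 0, 10, 0, -38, 0, 10, 0, -38, 0], fingers=0)

```text
clock: 1.1
tool_pos: [0.464, 0.2165, 0.303]
tcp_rot: [0.706, -0.042, 0.042, -0.706]
contact_force: [1.2, 0.1, -1.0]
grip_width: -0.0002
```

Emit:
move_arm(plan=[10, 0, -37, 0, 10, 0, -37, 0, 10, 0, -37, 0, 10, 0, -37, 0, 10, 0, -37, 0, 10, 0, -37, 0, 10, 0, -37, 0, 10, 0, -37, 0, 10, 0, -37, 0, 10, 0, -37, 0, 10, 20, -37, 0, 10, 25, -20, 0])

```text
clock: 2.1
tool_pos: [0.5337, -0.2226, 0.2604]
tcp_rot: [0.707, -0.041, 0.044, -0.705]
contact_force: [0.5, 0.0, -0.6]
grip_width: 0.0
```

```bash
cat >> h.py <<'E'
H=np.array([.5116,-.2406,0]);U=np.array([.5555,.228,0])
def loc(P,O=H,yaw=-6.8):  # in bin axes, mm
    return (R.from_euler('z',yaw,degrees=True).inv().apply(np.asarray(P)-O)*1000).round(1)
def rep():
    s,p,r=st();print('t',round(s['clock'],2),'bin-local TCP',loc(p),'head',np.rad2deg(np.arctan2(*r.as_matrix()[1::-1,0])).round(2),'F',np.round(s['contact_force'],1),'w',round(s['grip_width']*1000,1),'j',np.round(s['joint_pos'],2));return s,p,r
E
python3 -c "from h import *;rep()"
```

```text
t 2.1 bin-local TCP [ 19.9  20.5 260.4] head -6.92 F [ 0.5  0.  -0.6] w 0.0 j [-0.42  0.32  1.71 -0.    1.1  -1.86]
```

Emit:
move_arm(plan=[0, 30, -5, 0, 0, 35, -5, 0, 0, 35, -2, 0, 0, 30, 0, 0, 0, 24, 0, 0, 0, 12, 0, 0, 0, 0, 0, 0, -4, 0, 0, 0, -4, 0, 0, 0, -5, 1, 0, 0, -5, 1, 0, 0, -5, 1, 0, 0])

```text
clock: 3.1
tool_pos: [0.5132, -0.229, 0.094]
tcp_rot: [0.707, -0.038, 0.046, -0.705]
contact_force: [8.3, 2.9, 6.3]
grip_width: 0.0003
```

```bash
python3 -c "from h import *;rep()"
```

```text
t 3.1 bin-local TCP [ 0.2 11.7 94. ] head -6.82 F [8.3 2.9 6.3] w 0.3 j [-0.44  0.52  1.86  0.    0.75 -1.89]
```

Emit:
move_arm(plan=[-3, 2, 0, 0, -3, 2, 0, 0, -3, 2, 0, 0, -3, 2, 0, 0, -3, 1, 0, 0, -3, 2, 0, 0, -3, 1, 0, 0, -3, 1, 0, 0, -2, 1, 0, 0, -2, 0, 0, 0, 0, 0, 0, 0])

```text
clock: 4.02
tool_pos: [0.4892, -0.2273, 0.0811]
tcp_rot: [0.708, -0.036, 0.049, -0.704]
contact_force: [17.4, 1.4, 2.0]
grip_width: 0.0001
```

```bash
python3 -c "from h import *;rep()"
```

```text
t 4.02 bin-local TCP [-23.8  10.6  81.1] head -6.85 F [17.4  1.4  2. ] w 0.1 j [-0.46  0.52  1.92  0.    0.68 -1.91]
```

Emit:
move_arm(plan=[-2, 0, 0, 0, -2, 0, 0, 0, -1, 0, 0, 0, 0, 0, 0, 0])

```text
clock: 4.35
tool_pos: [0.4882, -0.2279, 0.0823]
tcp_rot: [0.709, -0.033, 0.052, -0.703]
contact_force: [25.0, 2.0, 0.8]
grip_width: -0.0
```

Emit:
move_arm(plan=[5, -5, 0, 0, 5, -15, 0, 0, 0, -30, 0, 0, 0, -35, 0, 0, 0, -35, 0, 0, -10, -35, 20, 0, -10, -30, 35, 0, 0, 0, 38, 0, 0, 0, 38, 0, 0, 0, 20, 0], fingers=60)

```text
clock: 5.18
tool_pos: [0.4848, -0.0742, 0.2608]
tcp_rot: [-0.706, 0.04, -0.044, 0.706]
contact_force: [-0.1, -1.3, -0.9]
grip_width: 0.0602
```

Run:
```python
from h import *
rep()
shot('scene','s2.png');shot('top','t2.png')
ims=[]
for n in('top','scene'):
    p,d,w=load(n);L=loc(w);hs=cv2.cvtColor(p,cv2.COLOR_RGB2HSV)
    m=(d>0)&(abs(L[...,1])<62)&(L[...,0]>-70)&(L[...,0]<100)&(L[...,2]>20)&(L[...,2]<140)
    mm=m&(hs[...,0]<35)&(hs[...,1]>25)&(hs[...,2]>70)
    P=L[mm];print(n,'block',len(P),P.mean(0).round(1) if len(P) else '',P.min(0) if len(P) else '',P.max(0) if len(P) else '')
    lp=L[m&(L[...,0]<-15)];i=lp[:,2].argsort()[-15:];print('high front',lp[i].mean(0).round(1),lp[:,0].min())
    c=proj(n,[.54,-.245,.09])[0].astype(int);cr=p[c[1]-45:c[1]+45,c[0]-60:c[0]+60];ims.append(cv2.resize(cr,None,fx=5,fy=5,interpolation=cv2.INTER_CUBIC)[:,:,::-1])
cv2.imwrite('pics/c2.png',cv2.resize(np.vstack(ims),(400,600)))
```

```text
t 5.18 bin-local TCP [-46.3 162.  260.8] head -6.76 F [-0.1 -1.3 -0.9] w 60.2 j [-0.18  0.18  1.9   0.    1.06 -1.63]Traceback (most recent call last):
  File "<stdin>", line 6, in <module>
  File "h.py", line 20, in loc
    return (R.from_euler('z',yaw,degrees=True).inv().apply(np.asarray(P)-O)*1000).round(1)
            ~~~~~~~~~~~~~~~~~~~~~~~~~~~~~~~~~~~~~~~~~~~~~~^^^^^^^^^^^^^^^^^
  File "scipy/spatial/transform/_rotation.pyx", line 2580, in scipy.spatial.transform._rotation.Rotation.apply
ValueError: Expected input of shape (3,) or (P, 3), got (420, 560, 3).
```

```bash
sed -i "s/return (R.from_euler('z',yaw,degrees=True).inv().apply(np.asarray(P)-O)\*1000).round(1)/return ((np.asarray(P)-O)@R.from_euler('z',yaw,degrees=True).as_matrix()*1000).round(1)/" h.py
python3 - <<'E'
from h import *
ims=[]
for n in('top','scene'):
    p,d,w=load(n);L=loc(w);hs=cv2.cvtColor(p,cv2.COLOR_RGB2HSV)
    m=(d>0)&(abs(L[...,1])<62)&(L[...,0]>-70)&(L[...,0]<100)&(L[...,2]>20)&(L[...,2]<140)
    mm=m&(hs[...,0]<35)&(hs[...,1]>25)&(hs[...,2]>70)
    P=L[mm];print(n,'block',len(P),P.mean(0).round(1) if len(P) else '',P.min(0) if len(P) else '',P.max(0) if len(P) else '')
    lp=L[m&(L[...,0]<-15)];i=lp[:,2].argsort()[-15:];print('high front',lp[i].mean(0).round(1),lp[:,0].min())
    c=proj(n,[.54,-.245,.09])[0].astype(int);cr=p[c[1]-45:c[1]+45,c[0]-60:c[0]+60];ims.append(cv2.resize(cr,None,fx=5,fy=5,interpolation=cv2.INTER_CUBIC)[:,:,::-1])
cv2.imwrite('pics/c2.png',cv2.resize(np.vstack(ims),(400,600)))
E
```

```text
top block 25 [  7.  -11.9  71.7] [-23.1 -61.9  32.7] [60.7 18.7 92.7]
high front [-41.3  31.4  96.2] -47.1
scene block 74 [14.7 -2.4 86.5] [-21.9 -10.2  56. ] [ 45.4  19.4 115.3]
high front [-45.6   1.6  96. ] -50.1
```

View pics/c2.png

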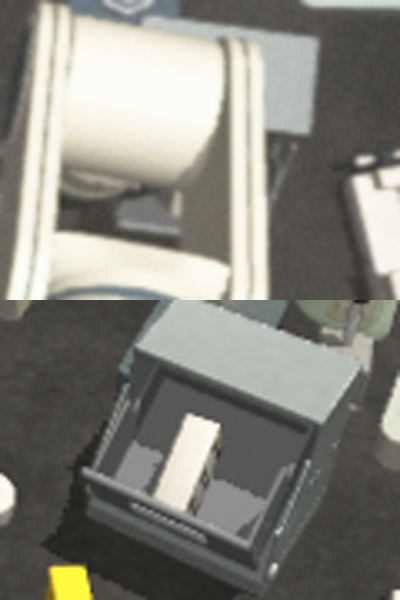

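The tipped bin is open and the block stands forward in it, near crop pixel (190,460). Next I'll fit its top face.

Run:
```python
from h import *
p,d,w=load('scene');L=loc(w);c,s=np.cos(.6),np.sin(.6)
bx=L[...,0]*c+(L[...,2]-25)*s;bz=-L[...,0]*s+(L[...,2]-25)*c
m=(d>0)&(abs(L[...,1])<50)&(bx>0)&(bx<105)&(bz>40)&(bz<66)
print(m.sum(),np.percentile(bz[m],[5,25,50,75,95]))
m=(m&(abs(bz-55)<6)&(p.min(-1)>80))
k,lab,stt,_=cv2.connectedComponentsWithStats(m.astype(np.uint8));i=1+np.argmax(stt[1:,4]);m=lab==i
P=np.stack([bx[m],L[...,1][m]],1).astype(np.float32);print(len(P),np.median(bz[m]),cv2.minAreaRect(P),P.min(0),P.max(0),P.mean(0))
```

```text
366 [44.80222683 51.4393722  53.40599171 55.29476218 57.41922109]
289 53.95728631875434 ((45.3157958984375, 3.997547149658203), (71.77391052246094, 27.239351272583008), 4.164220809936523) [ 10.039904 -10.2     ] [81.51598 19.4    ] [45.565403  4.154673]
```

Emit:
move_arm(plan=[9, 0, -32, -3, 9, 0, -36, 0, 9, 0, -36, 0, 9, 0, -35, 0, 8, 5, -20, 0, 0, 20, 0, 0, 0, 30, 0, 0, 0, 35, 0, 0, 0, 35, 0, 0, 0, 25, 0, 0, 0, 0, 0, 0], fingers=55, grip_force=60)

```text
clock: 6.2
tool_pos: [0.5129, -0.2383, 0.1042]
tcp_rot: [-0.706, 0.026, -0.021, 0.708]
contact_force: [-1.1, 0.4, 0.2]
grip_width: 0.0553
```

```bash
python3 -c "from h import *;rep()"
```

```text
t 6.2 bin-local TCP [  1.    2.4 104.2] head -3.84 F [-1.1  0.4  0.2] w 55.3 j [-0.46  0.52  1.84 -0.    0.8  -1.96]
```

Emit:
move_arm(plan=[-3, 15, 1, 0, 0, 16, 0, 0, 0, 12, 0, 0, 0, 4, 0, 0, 0, 0, 0, 0])

```text
clock: 6.62
tool_pos: [0.5132, -0.2379, 0.061]
tcp_rot: [0.707, -0.023, 0.024, -0.707]
contact_force: [0.8, 1.2, 0.2]
grip_width: 0.0551
```

Emit:
move_arm(plan=[0, 0, 0, 0, 0, 0, 0, 0, 0, 0, 0, 0, 0, 0, 0, 0, 0, 0, 0, 0, 0, 0, 0, 0], fingers=0, grip_force=60)

```text
clock: 7.12
tool_pos: [0.5137, -0.2379, 0.0618]
tcp_rot: [0.707, -0.023, 0.024, -0.706]
contact_force: [-1.6, 0.7, 6.6]
grip_width: 0.0245
```

```bash
python3 -c "from h import *;rep()"
```

```text
t 7.12 bin-local TCP [ 1.8  2.9 61.8] head -3.84 F [-1.6  0.7  6.6] w 24.5 j [-0.45  0.58  1.85  0.    0.7  -1.96]
```

Emit:
move_arm(plan=[-2, -4, 0, 0, -4, -7, 0, 0, -5, -9, 0, 0, -6, -10, 0, 0, -6, -10, 0, 0, -6, -10, 0, 0, 0, -20, 0, 0, 0, -25, 0, 0, 0, -30, 0, 0, 0, -30, 0, 0, 0, -25, 0, 0, 0, 0, 0, 0])

```text
clock: 8.12
tool_pos: [0.4861, -0.2369, 0.2466]
tcp_rot: [0.708, -0.02, 0.027, -0.705]
contact_force: [1.6, -0.8, -2.8]
grip_width: 0.0247
```

Run:
```python
from h import *
s,tp,r=rep()
p,d,w=shot('scene','s3.png')
c=proj('scene',tp)[0].astype(int);print(c)
cr=p[max(c[1]-55,0):c[1]+55,c[0]-70:c[0]+70];cv2.imwrite('pics/c3.png',cv2.resize(cr,None,fx=4,fy=4,interpolation=cv2.INTER_CUBIC)[:,:,::-1])
```

```text
t 8.12 bin-local TCP [-25.7   0.7 246.6] head -3.81 F [ 1.6 -0.8 -2.8] w 24.7 j [-0.48  0.28  1.81 -0.    1.05 -1.98]
[391 222]
```

View pics/c3.png

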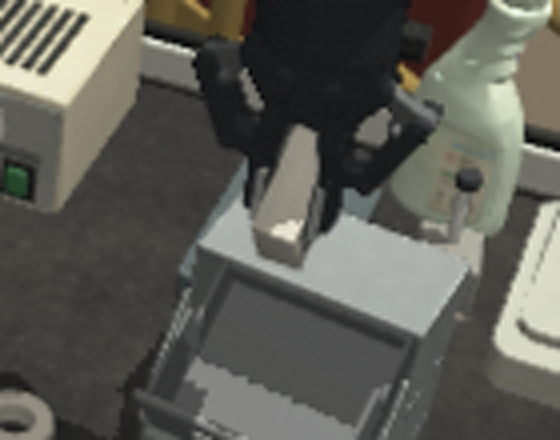

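The block is held across its 26 mm and still leans forward, with its front end at crop (285,245). I'll carry it over the table.

Emit:
move_arm(plan=[0, -4, 25, 0, 0, -4, 39, 0, 0, -4, 39, 0, 0, -4, 39, 0, 0, -4, 39, 0, 0, 0, 39, 0, 0, 0, 39, 0, 0, 0, 39, 0, 0, 0, 39, 0, 0, 0, 39, 0, 0, 0, 35, 0, 0, 0, 25, 0])

```text
clock: 9.17
tool_pos: [0.5115, 0.2018, 0.2588]
tcp_rot: [0.707, -0.024, 0.022, -0.707]
contact_force: [1.0, -0.2, -3.0]
grip_width: 0.0248
```

Emit:
move_arm(plan=[0, 0, 14, 0, 0, 0, 10, 0, 0, 0, 0, 0, 0, 0, 0, 0])

```text
clock: 9.5
tool_pos: [0.5141, 0.2225, 0.2597]
tcp_rot: [0.707, -0.024, 0.023, -0.706]
contact_force: [0.4, -0.3, -3.9]
grip_width: 0.0248
```

```bash
cat >> h.py <<'E'
def urep():
    s,p,r=st();print('t',round(s['clock'],2),'table-local TCP',loc(p,U,-3.7),'head',np.rad2deg(np.arctan2(*r.as_matrix()[1::-1,0])).round(2),'F',np.round(s['contact_force'],1),'w',round(s['grip_width']*1000,1),'j',np.round(s['joint_pos'],2));return s,p,r
E
python3 - <<'E'
from h import *
s,tp,r=urep()
for n in('scene','top'):
    p,d,w=shot(n,n+'4.png');L=loc(w,U,-3.7)
    g=loc(tp,U,-3.7)
    m=(d>0)&(abs(L[...,0]-g[0])<75)&(abs(L[...,1]-g[1])<20)&(L[...,2]>200)&(L[...,2]<330)&(p.min(-1)>75)
    P=L[m]
    if len(P):
        print(n,len(P),'min',P.min(0),'max',P.max(0))
        for a in np.arange(-60,70,12):
            q=P[abs(P[:,0]-g[0]-a)<6]
            if len(q)>2: print('  dx',a,len(q),'z-tcp range',(q[:,2].min()-g[2]).round(1),(q[:,2].max()-g[2]).round(1),'y',q[:,1].min(),q[:,1].max())
p,d,w=load('scene');c=proj('scene',tp)[0].astype(int);cr=p[max(c[1]-55,0):c[1]+65,c[0]-70:c[0]+70];cv2.imwrite('pics/c4.png',cv2.resize(cr,None,fx=4,fy=4,interpolation=cv2.INTER_CUBIC)[:,:,::-1])
E
```

```text
t 9.5 table-local TCP [-41.   -8.2 259.7] head -3.79 F [ 0.4 -0.3 -3.9] w 24.8 j [ 0.39  0.3   1.75 -0.    1.1  -1.12]
scene 294 min [-69.3 -28.1 230. ] max [ 21.2   8.6 309.9]
  dx -24 56 z-tcp range -1.8 21.7 y -25.0 1.0
  dx -12 102 z-tcp range -19.6 49.3 y -28.1 8.6
  dx 0 66 z-tcp range -29.7 34.3 y -27.9 2.0
  dx 12 19 z-tcp range -24.7 40.8 y -25.2 1.2
  dx 24 14 z-tcp range -18.4 49.5 y -25.2 -19.7
  dx 36 24 z-tcp range -11.8 50.2 y -24.1 -19.7
  dx 48 7 z-tcp range 0.9 16.3 y -25.0 -21.2
  dx 60 6 z-tcp range 4.0 15.1 y -22.6 -19.7
top 35 min [-67.  -26.9 266.8] max [-51.    3.2 284.6]
  dx -24 16 z-tcp range 9.5 21.2 y -17.5 3.2
  dx -12 18 z-tcp range 7.1 24.9 y -26.9 -7.2
```

View pics/c4.png

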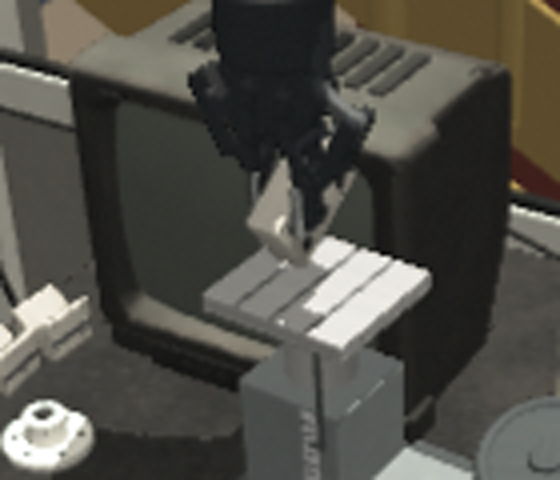

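The block is over the table, pitched about 32° with its lower edge at crop (300,260). I'll touch that edge down and roll the block upright in the grip.

Emit:
move_arm(plan=[1, 6, 3, 0, 0, 10, 3, 0, 0, 10, 2, 0, 0, 8, 0, 0, 0, 3, 0, 0, 0, 2, 0, 0, 0, 2, 0, 0, 0, 0, 0, 0], grip_force=30)

```text
clock: 10.27
tool_pos: [0.5161, 0.2312, 0.2199]
tcp_rot: [0.707, -0.024, 0.023, -0.707]
contact_force: [-0.8, -0.7, -1.0]
grip_width: 0.0248
```

```bash
python3 -c "from h import *;urep()"
```

```text
t 10.27 table-local TCP [-39.5   0.7 219.9] head -3.8 F [-0.8 -0.7 -1. ] w 24.8 j [ 0.4   0.35  1.77 -0.    1.02 -1.1 ]
```

Emit:
move_arm(plan=[0, 2, 0, 0, 2, 1, 0, 0, 3, 1, 0, 0, 3, 1, 0, 0, 3, 1, 0, 0, 3, 1, 0, 0, 3, 1, 0, 0, 3, 1, 0, 0, 3, 1, 0, 0, 3, 2, 0, 0, 0, 1, 0, 0, 0, 0, 0, 0])

```text
clock: 11.27
tool_pos: [0.5438, 0.2297, 0.2091]
tcp_rot: [-0.706, 0.022, -0.025, 0.707]
contact_force: [-1.3, -3.0, 11.2]
grip_width: 0.0246
```

Run:
```python
from h import *
s,tp,r=urep()
p,d,w=shot('scene','s5.png');L=loc(w,U,-3.7);g=loc(tp,U,-3.7)
m=(d>0)&(abs(L[...,0]-g[0])<75)&(abs(L[...,1]-g[1])<22)&(L[...,2]>196)&(L[...,2]<280)&(p.min(-1)>75)
P=L[m]
for a in np.arange(-60,70,12):
    q=P[abs(P[:,0]-g[0]-a)<6]
    if len(q)>2: print('  dx',a,len(q),'z',q[:,2].min(),q[:,2].max(),'y',q[:,1].min(),q[:,1].max())
c=proj('scene',tp)[0].astype(int);cr=p[max(c[1]-55,0):c[1]+55,c[0]-70:c[0]+70];cv2.imwrite('pics/c5.png',cv2.resize(cr,None,fx=4,fy=4,interpolation=cv2.INTER_CUBIC)[:,:,::-1])
```

```text
t 11.27 table-local TCP [-11.8   0.9 209.1] head -3.8 F [-1.3 -3.  11.2] w 24.6 j [ 0.38  0.4   1.73 -0.    1.01 -1.12]
  dx -36 10 z 220.1 240.2 y -17.1 8.5
  dx -24 135 z 196.1 243.6 y -15.9 11.9
  dx -12 61 z 207.0 247.1 y -20.8 18.0
  dx 0 30 z 197.0 244.8 y -20.3 16.0
  dx 12 13 z 196.9 245.3 y -14.9 15.7
  dx 24 11 z 196.4 223.5 y -15.3 -12.2
  dx 36 17 z 196.1 223.5 y -15.2 -12.5
  dx 48 9 z 196.5 224.1 y -15.9 -11.3
```

View pics/c5.png

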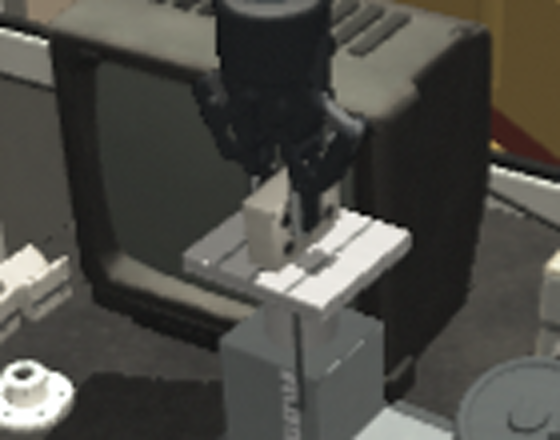

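The block now stands upright on the table (crop 290,225). I'll press lightly, release and retreat upward.

Emit:
move_arm(plan=[0, 1, 0, 0, 0, 0, 0, 0])

```text
clock: 11.48
tool_pos: [0.5441, 0.2297, 0.2089]
tcp_rot: [-0.706, 0.022, -0.025, 0.707]
contact_force: [-2.0, -3.4, 16.4]
grip_width: 0.0246
```

Emit:
move_arm(plan=[0, 0, 0, 0, 0, 0, 0, 0, 0, 0, 0, 0, 0, -5, 0, 0, 0, -15, 0, 0, 0, -25, 0, 0, 0, -25, 0, 0, -8, -20, -20, 0, -8, 0, -38, 0, -8, 0, -38, 0, -8, 0, -38, 0, -8, 0, -38, 0], fingers=50)

```text
clock: 12.48
tool_pos: [0.4901, 0.0594, 0.2959]
tcp_rot: [-0.707, 0.023, -0.023, 0.707]
contact_force: [0.7, -0.1, 0.4]
grip_width: 0.05
```

Emit:
move_arm(plan=[-8, 0, -38, 3, -8, 0, -38, 0, -8, 0, -38, 0, -8, 0, -38, 0, -8, 0, -38, 0, -6, 0, -38, 0, 0, 10, -35, 0, 0, 20, -30, 0, 0, 30, 0, 0, 0, 30, 0, 0, 0, 30, 0, 0, 0, 20, 0, 0], fingers=0)

```text
clock: 13.48
tool_pos: [0.4113, -0.2253, 0.1534]
tcp_rot: [-0.706, 0.043, -0.042, 0.706]
contact_force: [-0.1, 0.3, -0.3]
grip_width: -0.0001
```

Run:
```python
from h import *
rep()
for n in('top','scene'):
    p,d,w=shot(n,n+'6.png');L=loc(w,U,-3.7)
    m=(d>0)&(abs(L[...,0])<70)&(abs(L[...,1])<65)&(abs(L[...,2]-241)<7)
    P=L[m];print(n,len(P),'z',np.median(P[:,2]) if len(P) else '',cv2.minAreaRect(P[:,:2].astype(np.float32)) if len(P) else '')
    m=(d>0)&(abs(L[...,0])<50)&(abs(abs(L[...,1])-38)<15)&(abs(L[...,2]-190)<12)
    P=L[m];print('table z',len(P),P[:,2].mean(),P[:,2].std())
```

```text
t 13.48 bin-local TCP [-101.4    3.3  153.4] head -6.85 F [-0.1  0.3 -0.3] w -0.1 j [-0.53  0.32  2.02  0.    0.8  -1.98]
top 301 z 241.5 ((14.82370376586914, -3.245006561279297), (38.992034912109375, 112.35882568359375), 78.43130493164062)
table z 797 190.76888331242156 2.150733966560254
scene 257 z 239.5 ((14.72720718383789, 14.296184539794922), (109.94412231445312, 100.98703002929688), 0.11987277865409851)
table z 309 189.2084142394822 1.491701015291113
```

Emit:
move_arm(plan=[0, 25, -3, 0, 0, 28, 0, 0, 6, 18, 0, 0, 10, 0, 0, 0, 10, 0, 0, 0, 8, 0, 0, 0, 8, 0, 0, 0, 8, 0, 0, 0, 8, 0, 0, 0, 8, 0, 0, 0, 7, 0, 0, 0, 6, 0, 0, 0])

```text
clock: 14.58
tool_pos: [0.4913, -0.238, 0.0857]
tcp_rot: [0.706, -0.042, 0.042, -0.706]
contact_force: [-3.4, 0.0, 3.3]
grip_width: -0.0002
```

Run:
```python
from h import *
rep()
for n in('top','scene'):
    p,d,w=load(n);L=loc(w,U,-3.7)
    m=((d>0)&(abs(L[...,0])<70)&(abs(L[...,1])<65)&(abs(L[...,2]-241)<7)).astype(np.uint8)
    k,lab,s,_=cv2.connectedComponentsWithStats(m);i=1+np.argmax(s[1:,4]);P=L[lab==i]
    print(n,len(P),cv2.minAreaRect(P[:,:2].astype(np.float32)),P[:,2].mean())
```

```text
t 14.58 bin-local TCP [-20.4   0.2  85.7] head -6.79 F [-3.4  0.   3.3] w -0.2 j [-0.47  0.52  1.89 -0.    0.73 -1.92]
top 287 ((-2.2500457763671875, 0.24225234985351562), (25.95859146118164, 76.54914855957031), 89.64486694335938) 241.36689895470386
scene 174 ((-0.14999771118164062, -1.6499996185302734), (80.10000610351562, 27.700000762939453), 0.0) 239.24367816091956
```

Emit:
move_arm(plan=[3, 0, 0, 0, 3, 0, 0, 0, 2, 0, 0, 0, 2, 0, 0, 0, 2, 0, 0, 0, 1, 0, 0, 0, 0, 0, 0, 0])

```text
clock: 15.17
tool_pos: [0.4982, -0.2383, 0.0839]
tcp_rot: [-0.705, 0.046, -0.038, 0.707]
contact_force: [-19.6, 0.5, 13.4]
grip_width: 0.0004
```

```bash
python3 -c "from h import *;rep()"
```

```text
t 15.17 bin-local TCP [-13.6   0.7  83.9] head -6.78 F [-19.6   0.5  13.4] w 0.4 j [-0.47  0.54  1.87 -0.    0.75 -1.92]
```

Emit:
move_arm(plan=[2, 0, 0, 0, 1, 0, 0, 0, 0, 0, 0, 0])

```text
clock: 15.42
tool_pos: [0.4983, -0.2379, 0.0834]
tcp_rot: [-0.704, 0.047, -0.036, 0.707]
contact_force: [-27.4, -0.3, 17.1]
grip_width: 0.0001
```

Emit:
move_arm(plan=[-5, 0, 0, 0, -20, 0, 0, 0, -25, -15, 0, 0, -5, -35, 0, 0, 0, -35, 0, 0, 0, -35, 20, 0, 0, -20, 38, 0, 0, 0, 38, 0, 0, 0, 30, 0, 0, 0, 0, 0], fingers=40)

```text
clock: 16.25
tool_pos: [0.4674, -0.1054, 0.2249]
tcp_rot: [-0.706, 0.04, -0.042, 0.706]
contact_force: [-0.7, -0.1, -0.4]
grip_width: 0.04
```

Run:
```python
from h import *
s,tp,r=rep()
for n in('top','scene'):
    p,d,w=shot(n,n+'7.png');L=loc(w)
    m=(d>0)&(abs(L[...,1])<60)&(L[...,0]>-60)&(L[...,0]<20)
    for z in(60,80,95,106):
        q=L[m&(abs(L[...,2]-z)<6)];print(n,z,len(q),np.percentile(q[:,0],[2,20,50]) if len(q) else '')
# handle
n0=R.from_euler('z',-3.7,degrees=True).apply([-.342,0,.940]);c=np.array([.5645,.0468,.094])
for n in('top','scene'):
    p,d,w=load(n);v=w-c;h=v@n0;m=(d>0)&(h>.022)&(h<.058);rad=v-h[...,None]*n0;rr=np.linalg.norm(rad,axis=-1);m&=(rr<.06)&(rr>.025)
    P=w[m];q=rad[m];print(n,len(P),P.mean(0).round(4),'rad',rr[m].mean(),h[m].min(),h[m].max());
    lq=q@R.from_euler('z',-3.7,degrees=True).as_matrix();print('dir ux,uy',(lq.mean(0)*1000).round(1))
    tops=m&(h>.046);print(' top pts',tops.sum(),w[tops].mean(0).round(4) if tops.any() else '')
```

```text
t 16.25 bin-local TCP [-59.9 129.  224.9] head -6.64 F [-0.7 -0.1 -0.4] w 40.0 j [-0.25  0.22  1.95  0.    0.97 -1.7 ]
top 60 0 
top 80 0 
top 95 0 
top 106 0 
scene 60 157 [-3.376 -1.08   0.4  ]
scene 80 175 [-3.052 -0.62   1.2  ]
scene 95 138 [-2.326 -0.3    1.   ]
scene 106 154 [-4.288 -2.    -0.3  ]
top 36 [0.5531 0.0069 0.1439] rad 0.041781918237359564 0.02845431167586403 0.05773216637681769
dir ux,uy [  8.3 -40.6   3. ]
 top pts 29 [0.5509 0.0065 0.147 ]
scene 60 [0.5514 0.0028 0.1351] rad 0.045125988418158514 0.0239168617507409 0.05558682413652961
dir ux,uy [  4.1 -44.7   1.5]
 top pts 29 [0.55   0.0037 0.1442]
```

The bin reads shut, matching its first measurement, and the block is centred and upright. Next I'll grasp the handle.

Emit:
move_arm(plan=[12, 0, 20, -3, 20, 0, 29, 0, 20, 0, 29, 0, 20, 0, 29, 0, 10, 0, 10, 0, 0, 10, 0, 0, 0, 25, 0, 0, 0, 25, 0, 0, 0, 20, 0, 0, 0, 5, 0, 0, 0, 0, 0, 0])

```text
clock: 17.27
tool_pos: [0.5552, -0.0001, 0.1369]
tcp_rot: [0.707, -0.026, 0.022, -0.707]
contact_force: [-0.6, -0.1, -0.6]
grip_width: 0.0401
```

```bash
cat >> h.py <<'E'
C=np.array([.5645,.0468,.0945]);RU=R.from_euler('z',-3.7,degrees=True).as_matrix()
def wrep():
    s,p,r=st();g=(p+np.array([0,0,bot.grip_point_offset])-C)@RU*1000
    e1=np.array([.94,0,.342]);nn=np.array([-.342,0,.94])
    a,b,h=g@e1,g[1],g@nn
    F=np.array(s['contact_force'])@RU
    print('t',round(s['clock'],2),'unit g',g.round(1),'plane',a.round(1),b.round(1),'h',h.round(1),'r',np.hypot(a,b).round(1),'th',np.rad2deg(np.arctan2(b,a)).round(1),'head',np.rad2deg(np.arctan2(*r.as_matrix()[1::-1,0])).round(2),'F',F.round(1),'w',round(s['grip_width']*1000,1),'j',np.round(s['joint_pos'],2));return a,b
def tz():
    p,d,w=shot('top','last_top.png');L=loc(w,U,-3.7)
    m=(d>0)&(abs(L[...,0])<48)&(abs(abs(L[...,1])-38)<14)&(L[...,2]>175)&(L[...,2]<236);z=L[...,2][m];md=np.median(z);z=z[abs(z-md)<8];print('table z',z.mean().round(2),len(z))
E
python3 -c "
from h import *
wrep();tz()"
```

```text
t 17.27 unit g [ -6.3 -47.4  61.1] plane 15.0 -47.4 h 59.6 r 49.7 th -72.4 head -3.89 F [-0.6 -0.1 -0.6] w 40.1 j [-0.02  0.45  1.85 -0.    0.85 -1.52]
table z 190.75 711
```

Emit:
move_arm(plan=[1, 8, 5, 0, 0, 9, 1, 0, 0, 6, 0, 0, 0, 0, 0, 0])

```text
clock: 17.65
tool_pos: [0.5578, 0.0074, 0.1149]
tcp_rot: [0.707, -0.024, 0.023, -0.707]
contact_force: [-0.5, -0.2, -0.1]
grip_width: 0.0399
```

Emit:
move_arm(plan=[0, 0, 0, 0, 0, 0, 0, 0, 0, 0, 0, 0, 0, 0, 0, 0, 0, 0, 0, 0], fingers=0, grip_force=50)

```text
clock: 18.07
tool_pos: [0.5587, 0.0071, 0.1163]
tcp_rot: [0.707, -0.023, 0.024, -0.707]
contact_force: [-0.1, -2.3, 2.7]
grip_width: 0.0157
```

```bash
python3 -c "
from h import *
wrep()"
```

```text
t 18.07 unit g [ -3.3 -40.   40.5] plane 10.8 -40.0 h 39.2 r 41.5 th -74.9 head -3.8 F [ 0.  -2.3  2.7] w 15.7 j [-0.01  0.49  1.85 -0.    0.8  -1.51]
```

Emit:
move_arm(plan=[-6.8, 2.5, -1.2, 0, -7.0, 2.5, 0, 0, -6.8, 2.5, 1.2, 0, -6.4, 2.3, 2.5, 0, -6.0, 2.2, 3.7, 0, 0, 0, 0, 0])

```text
clock: 18.57
tool_pos: [0.5269, 0.0175, 0.1043]
tcp_rot: [-0.706, 0.022, -0.025, 0.708]
contact_force: [4.5, 7.0, 1.7]
grip_width: 0.0154
```

```bash
python3 -c "
from h import *
wrep();tz()"
```

```text
t 18.57 unit g [-35.6 -31.7  28.5] plane -23.7 -31.7 h 39.0 r 39.6 th -126.8 head -3.83 F [4.  7.3 1.7] w 15.4 j [ 0.01  0.47  1.93  0.    0.74 -1.5 ]
table z 190.66 712
```

Emit:
move_arm(plan=[-5.1, 1.8, 7.6, 0, -3.9, 1.4, 6, 0, -2.9, 1.1, 6.6, 0, -1.8, 0.6, 7.1, 0, -0.6, 0.2, 7.3, 0, 0, 0, 0, 0, 0, 0, 0, 0])

```text
clock: 19.2
tool_pos: [0.5145, 0.0517, 0.099]
tcp_rot: [-0.707, 0.023, -0.024, 0.707]
contact_force: [4.8, 0.4, 3.0]
grip_width: 0.0156
```

```bash
python3 -c "
from h import *
wrep();tz()"
```

```text
t 19.2 unit g [-50.2   1.7  23.2] plane -39.2 1.7 h 39.0 r 39.2 th 177.5 head -3.75 F [4.7 0.7 3. ] w 15.6 j [ 0.08  0.47  1.95 -0.    0.72 -1.43]
table z 191.05 705
```

Emit:
move_arm(plan=[0.6, -0.2, 7.3, 0, 1.8, -0.6, 7.1, 0, 2.9, -1.1, 6.6, 0, 3.9, -1.4, 6, 0, 0, 0, 0, 0, 0, 0, 0, 0])

```text
clock: 19.75
tool_pos: [0.5248, 0.0769, 0.1021]
tcp_rot: [0.707, -0.023, 0.023, -0.706]
contact_force: [3.2, -4.0, 2.6]
grip_width: 0.0158
```

```bash
python3 -c "
from h import *
wrep();tz();tz()"
```

```text
t 19.75 unit g [-41.6  27.5  26.3] plane -30.1 27.5 h 38.9 r 40.8 th 137.6 head -3.78 F [ 3.4 -3.8  2.6] w 15.8 j [ 0.12  0.48  1.92 -0.    0.74 -1.38]
table z 194.7 711
table z 194.88 715
```

The table has started to rise: about 4.1 mm so far. Rise began at handle angle ≈181.7°, so one full turn ends there again. I'll continue around.

Emit:
move_arm(plan=[4.9, -1.8, 5.2, 0, 5.6, -2.1, 4.2, 0, 6.2, -2.3, 3.1, 0, 6.7, -2.4, 1.9, 0, 6.9, -2.5, 0.6, 0, 6.9, -2.5, -0.6, 0, 6.7, -2.4, -1.9, 0, 6.2, -2.3, -3.1, 0, 5.6, -2.1, -4.2, 0, 4.9, -1.8, -5.2, 0, 3.9, -1.4, -6, 0, 2.9, -1.1, -6.6, 0])

```text
clock: 20.85
tool_pos: [0.5914, 0.062, 0.127]
tcp_rot: [-0.706, 0.024, -0.024, 0.708]
contact_force: [2.8, 6.9, 3.1]
grip_width: 0.0157
```

```bash
python3 -c "
from h import *
wrep();tz()"
```

```text
t 20.85 unit g [25.9 16.9 51.2] plane 41.9 16.9 h 39.3 r 45.2 th 22.0 head -3.82 F [2.3 7.1 3.1] w 15.7 j [ 0.08  0.51  1.77  0.    0.86 -1.42]
table z 206.56 732
```

Emit:
move_arm(plan=[1.8, -0.6, -7.1, 0, 0.6, -0.2, -7.3, 0, -0.6, 0.2, -7.3, 0, -1.8, 0.6, -7.1, 0, -2.9, 1.1, -6.6, 0, -3.9, 1.4, -6, 0, -4.9, 1.8, -5.2, 0, -5.6, 2.1, -4.2, 0, -6.2, 2.3, -3.1, 0, -6.7, 2.4, -1.9, 0, -6.9, 2.5, -0.6, 0, -6.9, 2.5, 0.6, 0])

```text
clock: 21.9
tool_pos: [0.5433, 0.0079, 0.1106]
tcp_rot: [-0.707, 0.023, -0.024, 0.707]
contact_force: [5.7, 4.8, 3.8]
grip_width: 0.0154
```

```bash
python3 -c "
from h import *
wrep();tz()"
```

```text
t 21.9 unit g [-18.7 -40.2  34.8] plane -5.7 -40.2 h 39.1 r 40.6 th -98.0 head -3.83 F [5.4 5.1 3.8] w 15.4 j [-0.01  0.48  1.89  0.    0.77 -1.51]
table z 219.12 745
```

Emit:
move_arm(plan=[-6.7, 2.4, 1.9, 0, -6.2, 2.3, 3.1, 0, -5.6, 2.1, 4.2, 0, -4.9, 1.8, 5.2, 0, -3.9, 1.4, 6, 0, -2.9, 1.1, 6.6, 0, 0, 0, 0, 0, 0, 0, 0, 0])

```text
clock: 22.62
tool_pos: [0.5158, 0.0371, 0.0998]
tcp_rot: [-0.707, 0.023, -0.024, 0.707]
contact_force: [5.9, 2.8, 3.7]
grip_width: 0.0154
```

```bash
python3 -c "
from h import *
wrep();tz();tz();tz()"
```

```text
t 22.62 unit g [-48.  -12.8  24. ] plane -36.9 -12.8 h 38.9 r 39.1 th -160.9 head -3.77 F [5.7 3.2 3.7] w 15.4 j [ 0.05  0.47  1.95  0.    0.72 -1.46]
table z 224.96 755
table z 225.0 760
table z 225.04 749
```

Emit:
move_arm(plan=[-1, 0.4, 4, 0, -0.6, 0.2, 4, 0, -0.2, 0, 3, 0, 0, 0, 0, 0, 0, 0, 0, 0])

```text
clock: 23.18
tool_pos: [0.5144, 0.0474, 0.099]
tcp_rot: [0.707, -0.023, 0.024, -0.706]
contact_force: [5.7, -0.8, 3.7]
grip_width: 0.0152
```

```bash
python3 -c "
from h import *
wrep();tz();tz();tz()"
```

```text
t 23.18 unit g [-50.1  -2.6  23.2] plane -39.1 -2.6 h 38.9 r 39.2 th -176.2 head -3.76 F [ 5.8 -0.4  3.7] w 15.2 j [ 0.07  0.47  1.95 -0.    0.72 -1.43]
table z 226.35 752
table z 226.48 756
table z 226.35 751
```

Emit:
move_arm(plan=[0, 0, 2.2, 0, 0, 0, 0, 0, 0, 0, 0, 0])

```text
clock: 23.58
tool_pos: [0.5144, 0.0493, 0.099]
tcp_rot: [0.707, -0.023, 0.023, -0.706]
contact_force: [5.4, -3.0, 4.1]
grip_width: 0.0154
```

```bash
python3 -c "
from h import *
wrep();tz();tz();tz()"
```

```text
t 23.58 unit g [-50.1  -0.7  23.2] plane -39.2 -0.7 h 39.0 r 39.2 th -179.0 head -3.77 F [ 5.5 -2.6  4.1] w 15.4 j [ 0.07  0.47  1.95 -0.    0.72 -1.43]
table z 226.61 755
table z 226.72 757
table z 226.62 753
```

One full turn is done: the angle agrees within about 0.5° and the rise is 35.9 mm. I'll let go and retreat.

Emit:
move_arm(plan=[0, 0, 0, 0, 0, 0, 0, 0, 0, 0, 0, 0, 0, -4, 0, 0, 0, -15, 0, 0, 0, -30, 0, 0, 0, -35, 0, 0, -10, -35, 0, 0, -20, -30, -15, 0, -20, 0, -20, 0, -10, 0, -20, 0, 0, 0, 0, 0], fingers=40)

```text
clock: 24.73
tool_pos: [0.4479, -0.0027, 0.2484]
tcp_rot: [0.707, -0.024, 0.023, -0.706]
contact_force: [-0.0, 0.8, -0.0]
grip_width: 0.0401
```

Run:
```python
from h import *
s,tp,r=wrep();tz()
for n in('top','scene'):
    p,d,w=shot(n,n+'9.png');L=loc(w,U,-3.7)
    m=((d>0)&(abs(L[...,0])<70)&(abs(L[...,1])<65)&(abs(L[...,2]-277)<7)).astype(np.uint8)
    k,lab,s,_=cv2.connectedComponentsWithStats(m);i=1+np.argmax(s[1:,4]);P=L[lab==i]
    print(n,len(P),cv2.minAreaRect(P[:,:2].astype(np.float32)),P[:,2].mean())
    B=loc(w);m=(d>0)&(abs(B[...,1])<60)&(B[...,0]>-60)&(B[...,0]<20)&(abs(B[...,2]-106)<6);print('lip',m.sum(),np.percentile(B[...,0][m],[2,20,50]) if m.any() else '')
    m=(d>0)&(abs(w[...,0]-.489)<.05)&(abs(w[...,1]+.088)<.05)&(abs(w[...,2]-.018)<.005);print('ring',w[m].mean(0) if m.any() else '')
```

```text
t 24.73 unit g [-113.1  -56.9  172.6] plane -47.3 -56.9 h 200.9 r 74.0 th -129.7 head -3.85 F [-0.1  0.8 -0. ] w 40.1 j [-0.03  0.14  1.99 -0.    1.02 -1.54]Traceback (most recent call last):
  File "<stdin>", line 2, in <module>
ValueError: not enough values to unpack (expected 3, got 2)
```

Run:
```python
from h import *
tz()
for n in('top','scene'):
    p,d,w=shot(n,n+'9.png');L=loc(w,U,-3.7)
    m=((d>0)&(abs(L[...,0])<70)&(abs(L[...,1])<65)&(abs(L[...,2]-277)<7)).astype(np.uint8)
    k,lab,s,_=cv2.connectedComponentsWithStats(m);i=1+np.argmax(s[1:,4]);P=L[lab==i]
    print(n,len(P),cv2.minAreaRect(P[:,:2].astype(np.float32)),P[:,2].mean())
    B=loc(w);m=(d>0)&(abs(B[...,1])<60)&(B[...,0]>-60)&(B[...,0]<20)&(abs(B[...,2]-106)<6);print('lip',m.sum(),np.percentile(B[...,0][m],[2,20,50]) if m.any() else '')
    m=(d>0)&(abs(w[...,0]-.489)<.05)&(abs(w[...,1]+.088)<.05)&(abs(w[...,2]-.018)<.005);print('ring',w[m].mean(0) if m.any() else '')
```

```text
table z 226.71 753
top 311 ((-2.5651588439941406, 0.14391708374023438), (25.702594757080078, 74.89857482910156), 89.64632415771484) 277.18038585209007
lip 104 [-3.194 -2.04   0.2  ]
ring [ 0.46414402 -0.09153556  0.01809855]
scene 175 ((-2.3999977111816406, -1.3999996185302734), (75.80000305175781, 29.400001525878906), -0.0) 275.18685714285715
lip 153 [-3.696 -1.7    0.   ]
ring [ 0.48841832 -0.09022913  0.0171691 ]
```

View pics/scene9.png

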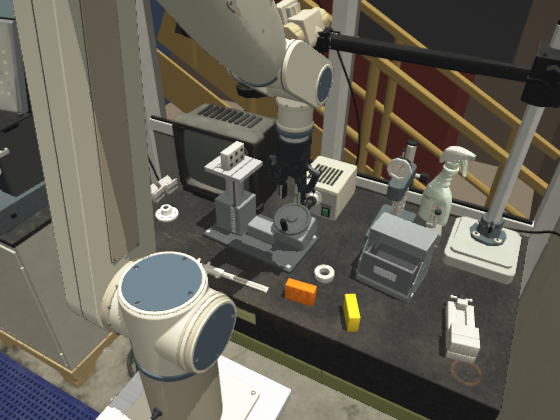

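The block stands on the raised table at (233,157). The bin is shut at (398,255). The ring (324,273) and flange (167,213) look unmoved, and the gripper is clear.

```bash
python3 -c "
from h import *
print(bot.close_job())"
```

```text
the job is handed in; nothing more can be done
None
```

The job is done and handed in at about 25 s of the 70 s allowed. No verdict was reported.

I hooked the bin fully forward to its stop, took out the block and stood it on the table. It came out leaning about 32°, so I touched its lower edge down and rolled it upright in the grip. I then pushed the bin shut, took up about 1.7 rad of lost motion and wound the wheel one full turn clockwise.

Last checks:
- **Table:** it rose 35.9–36.0 mm by depth camera. The handle angle agreed to about 0.5° with one turn from where the rise began.
- **Block:** it stands upright, about 2.5 mm from the table centre along x and within about 1.5 mm along y, with its top 50.5 mm above the table.
- **Bin:** the lip is back within about 1 mm of where it was when shut. I pushed it to its stop with about 27 N along the push (about 32 N in all).
- **Ring gauge and flange:** neither was touched. The ring's scene-camera position matches the start. Its top-camera reading was about 25 mm off, probably because the arm was partly in the way. I checked the flange only by eye in the last picture.
- **Gripper:** it is open, holding nothing and clear of everything, with contact forces near zero.

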